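# Unpin the mould carrier and set it on the drying bat

### The arm

A 6-joint arm with a two-finger parallel gripper is mounted at the origin on the work surface. World frame = base frame: x ahead of the robot, y to its left, z up, the work surface at z = 0. Lengths are in mm, angles in rad, forces in N, time in s.
With the tool pointing down it reaches from about 350 to 975 mm from the base axis. Payload 7.1 kg.
Tool frame: the origin (TCP) lies between the finger pads; the fingertips stand 17 mm ahead of it and the grasp point (between the pads) lies 2 mm behind it (tip_reach is the y of the fingertips in the tool frame, in mm); y points along the fingers, x is the direction in which the jaws open and shut, and the axes are right-handed (so a half turn about y gives the same grasp; the last joint's range is limited). The gripper opens to 88 mm and grips with 3 to 60 N. Pads are 20 mm wide; open, the fingers measure 115 mm over their backs; the gripper's body (75 mm by 178 mm) begins 61 mm behind the grasp point.
Start: joints at [-1.149, 0.423, 1.63, -0, 1.089, -0.019], TCP at [266.679, -565.232, 216.375] pointing down, gripper open.
Joint ranges: [-3, 3], [-0.9, 2.11], [0.09, 2.58], [-1.31, 4.45], [0.11, 2.69], [-2.54, 2.54]. Speed limits (rad/s): [2.39, 2.39, 3.01, 3.14, 3.14, 3.14].

### API

Orientations are given as a rotation vector (axis times angle).
In Python, from workcell import get_obs, get_image, camera_model, close_job, silhouettes, tip_of, tip_reach gives the robot as it stands. The module is installed in compiled form; this text tells all that it offers.
- The arm moves only by the tool arm_command, never from a script. Its argument "targets" is a list of rows, each a list of 4 numbers: the shift along the tool's x, y, z in mm, then the turn about the tool's y in rad. A call has 1 to 20 rows; each row shifts and turns the commanded pose from where the row before left it, along the tool's axes as they then stand; what a row does not reach is not made up. A row lasts 1/12 s, in which the tool goes at most 41.7 mm and 7.16 degrees, less where a joint would pass 70% of its speed; a pose out of reach is approached as far as the arm can. A call is refused whole if a number of a shift passes 41.7 or a number of a turn 0.125, either way. A call with a gripper value outside its range is refused whole. "gripper" is the opening in per cent of the stroke, from 0 (shut) to 100 (fully open), set as the call begins (left out, the last holds). The fingers move at their own pace and stop on an object; the grip force is fixed at half the most. Time passes only in rows, so rows that do not move let the fingers close. It gives the time, the measured TCP pose, the force and the opening at its end, in the units of the state.
- get_obs(): the state, without advancing time (a new reading comes with each control period).
- get_image(name): name is "side" or "top" or "wrist"; returns the picture (480x640x3 uint8, blue, green, red); there is no depth.
- camera_model(name): a dict with "mtx" (3x3 intrinsics, pixels), "position" and "orientation" of the camera in the world. Camera axes: x right, y up, looking along -z (the intrinsics and any distortion apply to the point x, -y, -z); pixel columns grow to the right and rows downward; lengths in mm; the calibration is good to about 2 mm. A picture is of the moment at which its call begins: read the wrist's pose just before it. camera_model takes no time and is no camera call; for the wrist camera it gives the pose at the moment of the call.
- close_job(): hands the job in, once; it reports no verdict.
Trained networks look in the newest picture that a camera, given by its name, has taken for a name from the list of things; names that differ only in an ending like _2 or _b are one class to them, and where a whole thing is asked for, a point or a joint stands for the part that bears it (a point fixed in the world has none). Each returns a list of dicts, best first, with "conf" (0 to 1); they miss things now and then, are a little off and sometimes report something else, mostly with a low value. They report only what shows in the picture. A call takes as long as a camera call. They do not tell look-alikes from the thing itself.
- silhouettes(camera, thing): "pixels" (480x640 bool, what is visible of it) and "at" ([column, row] in pixels, amid what is visible of it).
- tip_of(camera, thing): "at" ([column, row] in pixels: a listed point, or the origin of a listed thing).
The state is a dict: "t": time; "qpos": joint angles; "qvel": joint speeds; "joint_torque": joint torques, N m; "ee_pos": TCP position; "orientation": TCP orientation; "ft_force": force on the tool from outside, world axes, zero at the start; "moment": the same for the moment, N m; "width": finger opening in mm.
Only numpy, scipy, OpenCV 4.12 (cv2) and the standard library are available. Lean on these libraries where they do the work, as an engineer would, in place of code of your own. Each camera call takes 0.05 s, during which the arm holds its last target. There are 200 camera calls.

### The job

Pull up the red sprung plunger on the green fixture and twist it anticlockwise to its stop so that it stays up by itself when you let go. Then slide the mould carrier out towards the front of the fixture by its blue handle, keeping it upright, and set it down gently, flat and in the middle of the round plaster bat. Leave the plunger latched open and do not disturb the other things on the table.

Things in the scene. Friction and masses are not known exactly. Their poses are not given: they have to be found in the camera images.
- fixture: Green fixture fixed to the table. Origin on the table, under the carrier's sliding line; +x points to its back (plunger end), -x to the front where the carrier comes out; z up. Base plate x = -140 to 110 mm, 150 mm wide, 12 mm thick; the carrier lies on it. Two steel guide rails, x = -125 to 0 mm, inner faces at y = +-52.5 mm, outer at +-62.5, tops 24 mm above the table.
- bridge_top (a point): Middle of the top of the steel bridge, on the plunger's vertical axis: fixture x = 55 mm, y = 0, 37 mm above the table. The bridge is 40 mm along x and 92 mm wide; it spans the carrier's tongue with 3 mm of room above it. On it stands a brass collar of two blocks (32 mm along x, 34 mm along y overall, top 55.5 mm above the table) with a slot along x between them.
- plunger_grip (a point): Grip point of the red plunger handle, on the plunger's axis, 83 mm above the table when down. The handle is an upright flat bar 42 mm long (point's x axis), 13 mm thick (point's y axis), 36 mm tall (23 mm below to 13 mm above this point). The point moves and turns with it. At the start the bar lies along the fixture's x axis.
- plunger_lift (a joint): Height of the plunger, m: 0 pin down in the hole of the carrier's tongue, 0.016 upper end. A spring and its weight pull it down with about 5 N at 0 and 8 N at 0.012. A cross bar under the handle lies in the collar's slot and stops any twist until lifted over 0.0115; twisted and let down, it rests on the collar at about 0.0115, latched.
- plunger_twist (a joint): Turn of the plunger, rad: 0 bar along the fixture's x axis, grows anticlockwise seen from above, stop at 1.45. It turns easily (under 0.05 N m) when lifted by 0.013 to 0.015. Turned to the stop and let down, it stays up on the collar.
- carrier: Loose mould carrier, 0.45 to 0.7 kg, balanced within 10 mm of its handle's middle. Aluminium plate 130 x 100 x 10 mm; origin at the middle of the plate's underside, +x towards its tongue (fixture's back), z up. Tongue 65 x 40 x 10 mm, at x = 65 to 130 mm, runs under the bridge; 14 mm hole for the 10 mm pin at x = 105 mm. White plaster relief mould on it 70 x 84 mm, top at z = 40 mm.
- tongue_tip (a point): Middle of the tip of the carrier's tongue (carrier x = 130 mm, z = 5 mm). The carrier starts at fixture x = -50 mm. The tongue is clear of the bridge after the carrier has slid 45 mm towards the fixture's front; only then can it be lifted.
- carrier_handle (a point): Middle of the carrier's blue handle bar, 76 mm above the carrier's underside and straight above its origin. The bar is 100 mm long along the carrier's x, 12 mm thick (along y), 16 mm tall, with a post below at x = +-45 mm and 28 mm of free height between bar and plaster.
- bat: Round cream-white plaster drying bat fixed on the table, 260 mm across, 25 mm thick; origin at the middle of its underside, on the table.
- slip_jar: Bystander: closed grey-blue jar, 68 mm across, 90 mm tall; origin at the middle of its underside
- water_glass: Bystander: clear drinking glass, 68 mm across, 100 mm tall; origin at the middle of its underside
- yellow_dish: Bystander: shallow yellow plastic dish, 100 mm across, 25 mm tall; origin at the middle of its underside
- wood_knife: Bystander: flat wooden modelling knife 170 x 16 x 8 mm, long along its x; origin at the middle of its underside
- glaze_brush: Bystander: brush with a wooden handle, 190 mm long along its x; origin under its middle
- half_mould: Bystander: white plaster half mould 90 x 120 x 60 mm with a groove on top; origin at the middle of its underside
- trimmer: Bystander: trimming tool with an orange handle, 180 mm long along its x; origin under its middle
Mind the look-alikes: they are no part of the job. Of the things that look like the carrier, the larger one is meant.

How it is judged:
By the outcome, as a careful person would: the job done as asked, in the order asked, and still so for the second after the job is handed in, with the robot touching nothing.
It also fails if it takes over 61 s, if anything falls off the work surface, if the arm or the gripper's body presses on something with over 40 N, if the wrist force passes 120 N, or if a joint passes its speed limit or range.

## Working session

There is one attempt and no reset: what is moved stays moved. The work goes in short steps, Python scripts to look and compute and a tool call to move; the robot and the scene stay as the last step left them, time stands still between calls to the robot, and variables do not carry over. Pictures are saved under pics/ and viewed, about 8 in all and at most 12, crops included, and the job is handed in when it is done.

Besides the shell and the picture viewer there is one more tool, called as name(argument=value, ...), one argument or row to a line, values as JSON. arm_command: Moves the arm, as the interface text tells. Its arguments: {"type":"object","properties":{"targets":{"type":"array","items":{"type":"array","items":{"type":"number"}}},"gripper":{"type":"number"}},"required":["targets"]}

```bash
mkdir -p pics; cat > h.py <<'E'
import numpy as np, cv2
from scipy.spatial.transform import Rotation as R
from workcell import *
def rot(o):
    o=np.array(o,float)
    if o.shape==(3,3): return o
    return R.from_rotvec(o).as_matrix() if o.size==3 else R.from_quat(o).as_matrix()
def ray(c,px):
    m=camera_model(c) if isinstance(c,str) else c
    d=m.get('dist',m.get('distortion',None))
    u=cv2.undistortPoints(np.array([[px]],float),np.array(m['mtx'],float),None if d is None else np.array(d,float))[0,0]
    v=rot(m['orientation'])@np.array([u[0],-u[1],-1.]); return np.array(m['position'],float),v
def onz(c,px,z):
    p,v=ray(c,px); return p+v*(z-p[2])/v[2]
def tri(obs):
    A=np.zeros((3,3));b=np.zeros(3)
    for c,px in obs:
        p,v=ray(c,px);v/=np.linalg.norm(v);P=np.eye(3)-np.outer(v,v);A+=P;b+=P@p
    return np.linalg.solve(A,b)
def pose():
    o=get_obs();return np.array(o['ee_pos']),rot(o['orientation']),o
def rel(target):
    p,r,o=pose();return r.T@(np.array(target)-p)
E
python3 - <<'E'
from h import *
for c in ['side','top','wrist']:
    im=get_image(c); cv2.imwrite(f'pics/{c}0.png',im); print(c,camera_model(c))
    for t in ['fixture','bridge_top','plunger_grip','tongue_tip','carrier','carrier_handle','bat']:
        print(c,t,[(np.round(d['at'],1).tolist(),round(d['conf'],2)) for d in tip_of(c,t)])
print(get_obs())
a=cv2.imread('pics/side0.png');b=cv2.imread('pics/top0.png')
E
```

```text
side {'mtx': array([[514.78483445,   0.        , 318.98620181],
       [  0.        , 514.78483445, 232.78422945],
       [  0.        ,   0.        ,   1.        ]]), 'position': array([ 433.6782328 ,  847.19245609, 1114.85948675]), 'orientation': array([ 0.06410907, -1.06983585, -2.86814554])}
side fixture [([285.6, 345.2], 0.66)]
side bridge_top [([260.6, 324.3], 0.8)]
side plunger_grip [([263.1, 319.8], 0.78), ([261.1, 325.9], 0.39)]
side tongue_tip [([454.6, 398.2], 0.66)]
side carrier [([307.7, 349.0], 0.86), ([412.9, 381.7], 0.58)]
side carrier_handle [([304.4, 331.6], 0.96), ([418.7, 368.1], 0.66)]
side bat [([326.5, 203.2], 0.95)]
top {'mtx': array([[606.93957015,   0.        , 315.32461888],
       [  0.        , 606.93957015, 243.84733372],
       [  0.        ,   0.        ,   1.        ]]), 'position': array([ 365.44317125,  -17.60498726, 1578.43293413]), 'orientation': array([ 0.07575753, -0.09493215, -1.55764228])}
top fixture [([205.2, 229.9], 0.8)]
top bridge_top [([210.9, 204.4], 0.76)]
top plunger_grip [([207.3, 200.7], 0.59)]
top tongue_tip [([165.6, 380.0], 0.87)
[... 586 characters left out ...]
]
wrist carrier []
wrist carrier_handle []
wrist bat []
{'t': 1.2, 'qpos': array([-1.14897817e+00,  4.23074558e-01,  1.62992415e+00, -1.08671054e-05,
        1.08861509e+00, -1.90133318e-02]), 'qvel': array([-0.00098287,  0.00020666, -0.00079949, -0.00133838,  0.0002331 ,
       -0.00023208]), 'joint_torque': array([ 4.77236863e-04, -5.44592071e+01, -2.74041724e+01,  6.45574182e-02,
        1.70754176e-02, -7.04803341e-06]), 'ee_pos': array([ 266.68157523, -565.21169139,  216.38145095]), 'orientation': array([-1.38608   ,  0.87866881, -0.87863115]), 'ft_force': array([ 0.04205037,  0.34978893, -0.36591592]), 'moment': array([-0.03936317,  0.01327981, -0.00748224]), 'width': 87.8494088573983}
```

```bash
python3 - <<'E'
from h import *
S,T='side','top'
print('fix',tri([(S,(285.6,345.2)),(T,(205.2,229.9))]),onz(S,(285.6,345.2),0),onz(T,(205.2,229.9),0))
print('bridge',tri([(S,(260.6,324.3)),(T,(210.9,204.4))]))
print('plunger',tri([(S,(263.1,319.8)),(T,(207.3,200.7))]))
print('handle',tri([(S,(304.4,331.6)),(T,(192.6,239.9))]))
print('handle2',tri([(S,(418.7,368.1)),(T,(169.6,346.5))]))
print('bat',tri([(S,(326.5,203.2)),(T,(397.1,245.2))]))
p,r,o=pose();print(r)
E
```

```text
fix [575.4140466  251.87451475   4.7624102 ] [580.82695935 248.99980223   0.        ] [571.25166264 252.57377602   0.        ]
bridge [634.18751765 230.60555273  57.40661404]
plunger [631.55711841 234.7242649   86.41614849]
handle [531.63435095 265.44432945 100.07312342]
handle2 [274.03436923 318.37010971  71.38206437]
bat [ 530.38273265 -252.37394881  -17.1532998 ]
[[ 4.26696169e-01 -1.74415754e-05  9.04395035e-01]
 [-9.04395035e-01  1.53501424e-05  4.26696169e-01]
 [-2.13248460e-05 -1.00000000e+00 -9.22422725e-06]]
```

View pics/side0.png

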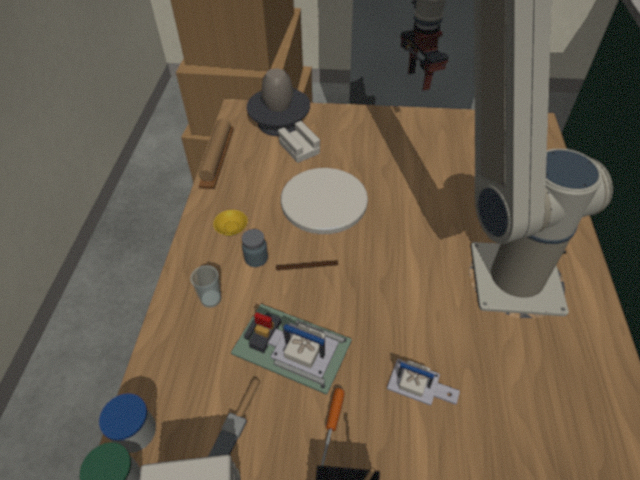

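View pics/top0.png

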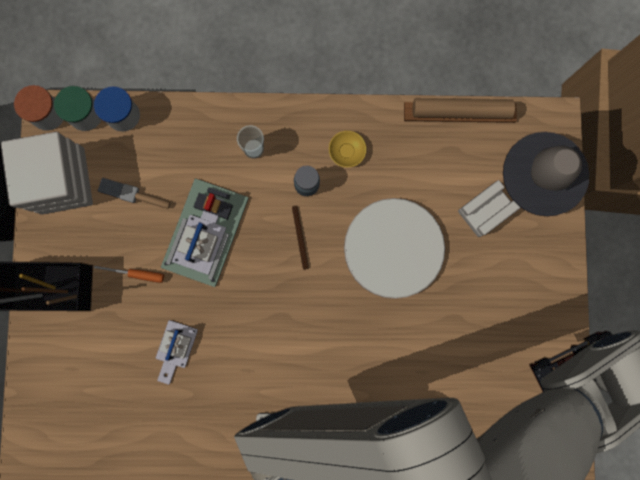

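Side view: the fixture is at (290,345), with the red plunger at (263,320) and the carrier at (305,345). A smaller decoy sits at (415,380), and the bat is at (325,200). The top view agrees, with the fixture at (205,230) and the bat at (395,248). I'll move first and look at the bat with the wrist camera on the way.

arm_command(
  targets=[
    [-17,-8.4,29,0],
    [-17,-8.4,29,0],
    [-17,-8.4,29,0],
    [-17,-8.4,29,0],
    [-17,-8.4,29,0],
    [-17,-8.4,29,0],
    [-17,-8.4,29,0],
    [-17,-8.4,29,0],
    [-17,-8.4,29,0],
    [-17,-8.4,29,0],
    [0,0,0,0],
    [0,0,0,0],
    [0,0,0,0],
  ],
)

```text
t: 2.28
ee_pos: [456.2, -287.9, 300.2]
orientation: [-1.387, 0.878, -0.878]
ft_force: [-1.0, 0.1, 1.1]
width: 88.1
```

```bash
cat > bat.py <<'E'
from h import *
# centre of the bat's top disc (z=25): least squares of the outline with known diameter
def bat(c):
    im=get_image(c); s=silhouettes(c,'bat')
    if not s: print(c,'none');return im
    m=s[0]['pixels'].astype(np.uint8)
    cn=max(cv2.findContours(m,cv2.RETR_EXTERNAL,cv2.CHAIN_APPROX_NONE)[0],key=cv2.contourArea)[:,0]
    k=(cn[:,0]>3)&(cn[:,0]<636)&(cn[:,1]>3)&(cn[:,1]<476)
    cm=camera_model(c); P=np.array([onz(cm,q,25)[:2] for q in cn[k][::4].astype(float)])
    from scipy.optimize import least_squares
    f=least_squares(lambda v:np.hypot(*(P-v[:2]).T)-v[2],[*P.mean(0),130],loss='soft_l1',f_scale=2)
    print(c,s[0]['conf'],f.x.round(1),'rms',np.sqrt(np.mean(f.fun**2)).round(2)); return im
E
python3 - <<'E'
from bat import *
for c in ['wrist','top','side']:
    im=bat(c)
    print([np.round(d['at'],1).tolist()+onz(c,d['at'],0)[:2].round().tolist() for d in tip_of(c,'bat')])
m=camera_model('wrist');r=rot(m['orientation']);print('look',-r[:,2],m['position']);print(get_obs()['ee_pos'],get_obs()['t'])
E
```

```text
wrist 0.56 [ 531.  -241.7  128.4] rms 0.47
[[314.0, 111.2, 532.0, -241.0]]
top 0.83 [ 533.1 -234.   124.3] rms 19.98
[[394.3, 248.2, 529.0, -243.0]]
side 0.61 [ 529.4 -230.   133.1] rms 3.47
[[324.8, 203.7, 525.0, -232.0], [237.8, 419.7, 661.0, 437.0], [261.2, 327.5, 648.0, 206.0]]
look [-0.26505079 -0.12447553 -0.95616626] [ 529.65851269 -253.68717937  468.95977628]
[ 456.1440119  -288.15938158  300.22457975] 2.7333
```

arm_command(
  targets=[
    [0,0,0,0.123],
    [0,0,0,0.123],
    [0,0,0,0.123],
    [0,0,0,0.123],
    [0,0,0,0.123],
    [0,0,0,0.123],
    [-39.4,-1,-1.4,0],
    [-39.4,-1,-1.4,0],
    [-39.4,-1,-1.4,0],
    [-39.4,-1,-1.4,0],
    [-39.4,-1,-1.4,0],
    [-39.4,-1,-1.4,0],
    [-39.4,-1,-1.4,0],
    [-39.4,-1,-1.4,0],
    [-39.4,-1,-1.4,0],
    [-39.4,-1,-1.4,0],
    [-39.4,-1,-1.4,0],
    [-39.4,-1,-1.4,0],
    [-39.4,-1,-1.4,0],
    [-39.4,-1,-1.4,0],
  ],
)

```text
t: 4.4
ee_pos: [599.4, 247.3, 314.4]
orientation: [-1.054, 1.425, -1.425]
ft_force: [0.7, 0.1, 0.7]
width: 88.0
```

arm_command(
  targets=[
    [0,0,0,0],
    [0,0,0,0],
    [0,0,0,0],
  ],
)

```text
t: 4.65
ee_pos: [598.9, 245.2, 313.8]
orientation: [-1.055, 1.425, -1.425]
ft_force: [0.4, -0.5, 0.8]
width: 87.6
```

```bash
cat > look.py <<'E'
from h import *
import sys
H={'fixture':0,'bridge_top':37,'plunger_grip':83,'tongue_tip':17,'carrier':12,'carrier_handle':88}
def look(n,names=H,zs={}):
    im=get_image('wrist');cv2.imwrite(f'pics/{n}.png',im);cm=camera_model('wrist')
    for t in names:
        print(t,[(np.round(d['at'],1).tolist(),round(d['conf'],2),onz(cm,d['at'],zs.get(t,H[t]))[:2].round(1).tolist()) for d in tip_of('wrist',t)])
    p,r,o=pose();print(p.round(1),'xyaw',np.degrees(np.arctan2(r[1,0],r[0,0])).round(2),'q',o['qpos'].round(2),'t',o['t'],'f',o['ft_force'].round(1),o['width'])
E
python3 -c "
from look import *
look('w1')"
```

```text
fixture []
bridge_top [([324.4, 166.2], 0.72, [629.5, 234.0]), ([327.1, 161.8], 0.7, [633.1, 229.8])]
plunger_grip [([323.4, 165.2], 0.58, [635.6, 233.3])]
tongue_tip [([340.9, 479.0], 0.69, [192.0, 342.6]), ([329.6, 133.0], 0.6, [660.2, 218.5])]
carrier [([322.1, 248.7], 0.62, [533.3, 266.2])]
carrier_handle [([344.1, 444.6], 0.81, [314.7, 305.8]), ([323.7, 270.1], 0.79, [533.8, 264.1])]
[599.3 244.5 314.7] xyaw -107.1 q [ 0.37  0.37  1.48 -0.    1.29  2.24] t 5.0 f [-1.   0.  -0.3] 88.01142574499897
```

View pics/w1.png

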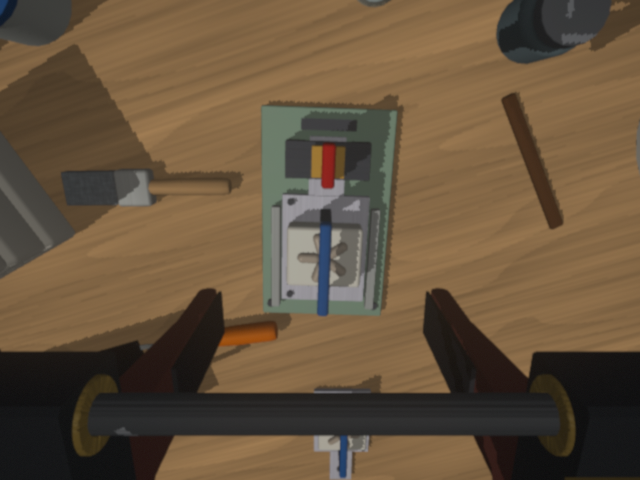

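The fixture is nearly square to the tool. The red bar is at (328,166), the blue bar runs from (326,213) to (323,313), and the decoy is at the bottom. Next I'll measure the bars by colour.

```bash
cat > col.py <<'E'
from h import *
RNG={'red':[((0,120,60),(7,255,255)),((173,120,60),(180,255,255))],'blue':[((100,120,50),(125,255,255))],'green':[((60,30,50),(90,120,255))]}
def seg(im,c,roi):
    h=cv2.cvtColor(im,cv2.COLOR_BGR2HSV);m=sum(cv2.inRange(h,*r) for r in RNG[c])
    k=np.zeros_like(m);x0,y0,x1,y1=roi;k[y0:y1,x0:x1]=m[y0:y1,x0:x1]
    n,l,s,_=cv2.connectedComponentsWithStats(k);i=1+np.argmax(s[1:,4]);return l==i
def rect(cm,mask,z):
    q=np.argwhere(mask)[:,::-1].astype(float)
    P=np.array([onz(cm,a,z)[:2] for a in q],np.float32)
    (c,wh,a)=cv2.minAreaRect(P);ev=np.linalg.eigh(np.cov(P.T))[1][:,1]
    return np.round(c,1),np.round(wh,1),round(float(a),1),'pca',round(float(np.degrees(np.arctan2(ev[1],ev[0]))),1),'mean',P.mean(0).round(1)
E
python3 - <<'E'
from col import *
im=cv2.imread('pics/w1.png');cm=camera_model('wrist')
roi=(240,80,420,330)
for c,z in (('red',96),('blue',96),('green',12)): 
    m=seg(im,c,roi);q=np.argwhere(m);print(c,q.min(0),q.max(0),rect(cm,m,z))
E
```

```text
red [143 321] [187 335] (array([636.1, 229.1]), array([12.3, 40.9]), 71.4, 'pca', 160.7, 'mean', array([636.4, 228.8], dtype=float32))
blue [225 318] [314 330] (array([536.3, 264.1]), array([ 9.6, 96.3]), 70.8, 'pca', 160.8, 'mean', array([538.1, 263.4], dtype=float32))
green [301 312] [312 316] (array([463.4, 299. ]), array([ 5.1, 15.3]), 72.6, 'pca', 160.8, 'mean', array([463.3, 297.7], dtype=float32))
```

arm_command(
  targets=[
    [0.5,27.5,6.5,0.0055],
    [0.5,27.5,6.5,0.0055],
    [0.5,27.5,6.5,0.0055],
    [0.5,27.5,6.5,0.0055],
    [0.5,27.5,6.5,0.0055],
    [0.5,27.5,6.5,0.0055],
    [0,0,0,0],
    [0,0,0,0],
    [0,0,0,0],
  ],
  gripper=50,
)

```text
t: 5.75
ee_pos: [636.0, 230.8, 150.9]
orientation: [-1.033, 1.448, -1.448]
ft_force: [-0.3, 0.4, 0.1]
width: 43.9
```

```bash
python3 - <<'E'
from look import *
from col import *
look('w2',['plunger_grip','bridge_top'])
im=cv2.imread('pics/w2.png');cm=camera_model('wrist')
m=seg(im,'red',(200,100,440,420));q=np.argwhere(m);print(q.min(0),q.max(0),rect(cm,m,96))
E
```

```text
plunger_grip [([323.9, 258.7], 0.66, [635.6, 231.4])]
bridge_top []
[636.4 231.2 151.8] xyaw -108.9 q [0.33 0.57 1.55 0.   1.02 2.23] t 5.9 f [-0.2  0.  -0.7] 43.88796591060094
[220 316] [297 337] (array([638.8, 228.7]), array([12.2, 47.5]), 69.9, 'pca', 161.0, 'mean', array([639. , 228.6], dtype=float32))
```

View pics/w2.png

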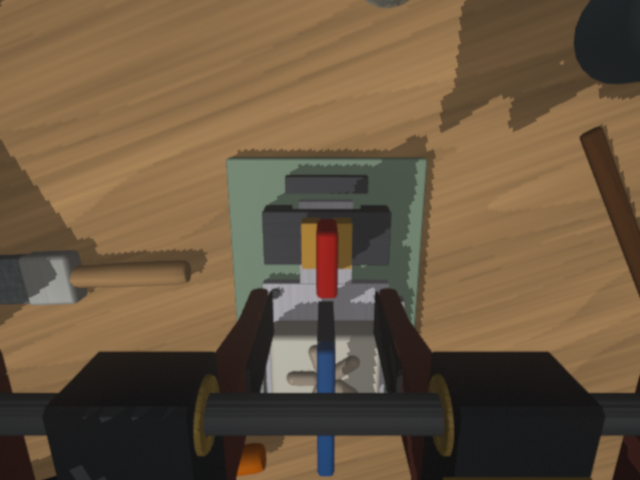

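The red bar is centred between the fingers at (326,258). Descend and close.

arm_command(
  targets=[
    [0.4,20,0,0],
    [0.4,20,0,0],
    [0.2,15,0,0],
    [0,10,0,0],
    [0,4,0,0],
    [0,0,0,0],
    [0,0,0,0],
  ],
)

```text
t: 6.48
ee_pos: [635.7, 230.0, 81.4]
orientation: [-1.033, 1.447, -1.448]
ft_force: [0.1, -0.4, -0.4]
width: 44.0
```

arm_command(
  targets=[
    [0,0,0,0],
    [0,0,0,0],
    [0,0,0,0],
    [0,0,0,0],
    [0,0,0,0],
    [0,0,0,0],
  ],
  gripper=0,
)

```text
t: 6.98
ee_pos: [635.1, 229.4, 80.7]
orientation: [-1.035, 1.448, -1.448]
ft_force: [-0.7, -1.3, 2.4]
width: 12.9
```

```bash
python3 -c "
from h import *
p,r,o=pose();print(p,o['ft_force'],o['moment'],o['width'])"
```

```text
[635.13814337 229.35916903  80.67434344] [-0.66827117 -1.31643971  2.38576595] [-0.2700423   0.13793458  0.00700077] 12.929676930734782
```

arm_command(
  targets=[
    [0,-3,0,0],
    [0,-3,0,0],
    [0,-3,0,0],
    [0,-3,0,0],
    [0,-2,0,0],
    [0,0,0,0],
    [0,0,0,0],
  ],
)

```text
t: 7.57
ee_pos: [634.9, 229.4, 94.1]
orientation: [-1.035, 1.448, -1.448]
ft_force: [1.4, -1.9, -8.5]
width: 12.7
```

arm_command(
  targets=[
    [0,-0.5,0,-0.1],
    [0,0,0,-0.1],
    [0,0,0,-0.1],
    [0,0,0,-0.1],
    [0,0,0,-0.1],
    [0,0,0,-0.1],
    [0,0,0,-0.1],
    [0,0,0,0],
  ],
)

```text
t: 8.23
ee_pos: [634.8, 230.0, 94.5]
orientation: [-1.363, 0.93, -0.929]
ft_force: [2.1, 0.4, -8.5]
width: 12.6
```

```bash
python3 -c "
from h import *
p,r,o=pose();print(p,np.degrees(np.arctan2(r[1,0],r[0,0])),o['ft_force'],o['moment'],o['width'])"
```

```text
[634.84462523 229.99018494  94.52744675] -68.61166731722919 [ 2.14275751  0.35119048 -8.53784942] [ 0.08934534 -0.40651626  0.06470857] 12.618797139106343
```

arm_command(
  targets=[
    [0,0,0,-0.1],
    [0,0,0,-0.1],
    [0,0,0,-0.1],
    [0,0,0,-0.1],
    [0,0,0,-0.1],
    [0,0,0,-0.1],
    [0,0,0,-0.08],
    [0,0,0,-0.04],
    [0,0,0,-0.04],
    [0,0,0,-0.04],
    [0,0,0,0],
    [0,0,0,0],
  ],
)

```text
t: 9.23
ee_pos: [634.5, 230.2, 94.5]
orientation: [-1.547, 0.319, -0.317]
ft_force: [-0.7, 3.5, -8.1]
width: 12.9
```

```bash
python3 -c "
from h import *
p,r,o=pose();print(p,np.degrees(np.arctan2(r[1,0],r[0,0])),o['ft_force'],o['moment'],o['width'])"
```

```text
[634.46133585 230.22017024  94.53458189] -23.209667957146824 [-0.65040683  3.51009496 -8.09581204] [ 0.56990345  0.05939197 -0.48491539] 12.9388705861995
```

The z moment has jumped to −0.48 N m, so the plunger is against its stop. Lower it onto the collar.

arm_command(
  targets=[
    [0,1,0,0],
    [0,1,0,0],
    [0,0.7,0,0],
    [0,0,0,0],
    [0,0,0,0],
  ],
)

```text
t: 9.65
ee_pos: [634.6, 230.1, 92.3]
orientation: [-1.547, 0.316, -0.315]
ft_force: [-3.1, 3.7, -5.3]
width: 12.9
```

arm_command(
  targets=[
    [0,0,0,0],
    [0,0,0,0],
    [0,0,0,0],
    [0,0,0,0],
  ],
  gripper=38,
)

```text
t: 9.98
ee_pos: [636.1, 229.5, 93.1]
orientation: [-1.547, 0.313, -0.316]
ft_force: [0.9, -0.6, 0.0]
width: 32.8
```

arm_command(
  targets=[
    [0,-15,0,0],
    [0,-25,0,0],
    [0,-30,0,0],
    [0,-30,0,0],
    [0,0,0,0],
    [0,0,0,0],
  ],
)

```text
t: 10.48
ee_pos: [636.8, 229.9, 195.0]
orientation: [-1.545, 0.311, -0.318]
ft_force: [-0.6, -0.6, 0.1]
width: 33.6
```

```bash
python3 - <<'E'
from look import *
from col import *
look('w3',['plunger_grip','carrier_handle'],{'plunger_grip':94.5})
im=cv2.imread('pics/w3.png');cm=camera_model('wrist')
m=seg(im,'red',(200,100,440,420));q=np.argwhere(m);print(q.min(0),q.max(0),rect(cm,m,107.5))
m=seg(im,'blue',(0,0,640,480));q=np.argwhere(m);print(q.min(0),q.max(0),rect(cm,m,96))
E
```

```text
plunger_grip [([320.0, 241.0], 0.82, [634.6, 231.5]), ([319.8, 226.3], 0.15, [638.6, 241.1])]
carrier_handle [([170.4, 252.6], 0.58, [533.4, 263.1])]
[634.4 229.3 191.1] xyaw -22.98 q [ 0.33  0.52  1.53 -0.    1.09  0.73] t 10.6333 f [ 0.1 -0.5  0.9] 32.96827858395766
[209 309] [278 330] (array([633.7, 233.3]), array([46.7, 12.8]), 64.4, 'pca', 64.3, 'mean', array([633.6, 233.4], dtype=float32))
[239  97] [264 238] (array([534.8, 265.5]), array([12.2, 96.5]), 71.1, 'pca', 161.3, 'mean', array([535.5, 265.1], dtype=float32))
```

View pics/w3.png

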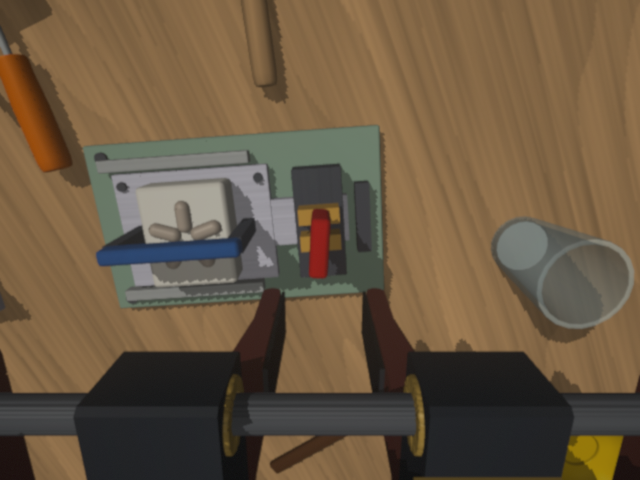

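The plunger is latched: the red bar is at (319,243), lying across, at 83° to the fixture axis. Now I'll turn back and go over the blue handle.

arm_command(
  targets=[
    [0,0,0,0.1155],
    [0,0,0,0.1155],
    [0,0,0,0.1155],
    [0,0,0,0.1155],
    [0,0,0,0.1155],
    [0,0,0,0.1155],
    [0,0,0,0.1155],
    [0,0,0,0.1155],
    [0,0,0,0.1155],
    [0,0,0,0.1155],
    [0,0,0,0.1155],
    [0,0,0,0.1155],
    [0,0,0,0.1155],
    [0,10,-35,0],
    [0,15,-35,0],
    [0,15,-35,0],
    [0,0,0,0],
    [0,0,0,0],
    [0,0,0,0],
  ],
  gripper=50,
)

```text
t: 12.22
ee_pos: [536.2, 263.9, 151.7]
orientation: [-1.034, 1.449, -1.449]
ft_force: [0.5, 0.3, 0.6]
width: 43.6
```

```bash
python3 - <<'E'
from look import *
from col import *
look('w4',['carrier_handle'])
im=cv2.imread('pics/w4.png');cm=camera_model('wrist')
m=seg(im,'blue',(200,100,440,390));q=np.argwhere(m);print(q.min(0),q.max(0),rect(cm,m,96))
m=seg(im,'red',(200,0,440,390));q=np.argwhere(m);print(q.min(0),q.max(0),rect(cm,m,107.5))
print(rel([535.7,264.2,86]))
E
```

```text
carrier_handle [([321.4, 262.0], 0.89, [536.0, 265.8])]
[537.3 263.8 152.4] xyaw -109.04 q [ 0.44  0.46  1.74 -0.    0.94  2.34] t 12.3167 f [ 0.5 -0.8 -0.5] 43.960978025512304
[183 315] [339 333] (array([536.4, 264.2]), array([10.2, 96.8]), 70.9, 'pca', 161.0, 'mean', array([539.6, 263.2], dtype=float32))
[ 51 282] [ 92 368] (array([634.5, 230. ]), array([41.7, 14.9]), 64.0, 'pca', 64.3, 'mean', array([634.7, 229.9], dtype=float32))
[ 0.227253   66.41140993 -1.66980412]
```

View pics/w4.png

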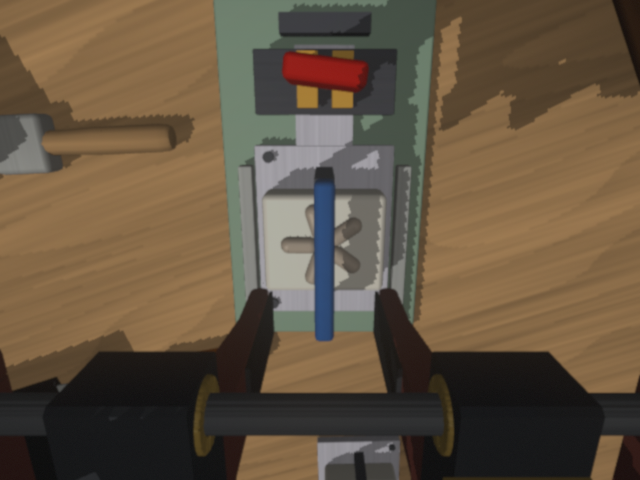

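The blue bar is centred between the fingers at (324,260). Descend and grip.

arm_command(
  targets=[
    [0,20,-0.5,0],
    [0,20,-0.5,0],
    [0,15,0,0],
    [0,8,0,0],
    [0,3,0,0],
    [0,0,0,0],
    [0,0,0,0],
  ],
)

```text
t: 12.9
ee_pos: [535.8, 264.3, 86.8]
orientation: [-1.032, 1.449, -1.449]
ft_force: [0.1, -0.1, -0.1]
width: 43.8
```

arm_command(
  targets=[
    [0,0,0,0],
    [0,0,0,0],
    [0,0,0,0],
    [0,0,0,0],
    [0,0,0,0],
    [0,0,0,0],
  ],
  gripper=0,
)

```text
t: 13.4
ee_pos: [534.9, 264.0, 86.4]
orientation: [-1.034, 1.449, -1.449]
ft_force: [-0.6, -1.0, 1.9]
width: 11.5
```

arm_command(
  targets=[
    [0,0,-2,0],
    [0,0,-4,0],
    [0,0,-6,0],
    [0,0,-4,0],
  ],
)

```text
t: 13.73
ee_pos: [519.7, 269.7, 86.4]
orientation: [-1.032, 1.449, -1.449]
ft_force: [4.1, -1.5, 0.6]
width: 11.3
```

```bash
python3 -c "
from h import *
p,r,o=pose();print(p,np.degrees(np.arctan2(r[1,0],r[0,0])),o['ft_force'],r.T@o['ft_force'],o['moment'],o['width'])"
```

```text
[519.68897815 269.72154825  86.38309654] -109.0056893604393 [ 4.1183318  -1.47911455  0.56606924] [ 0.05689433 -0.56245644  4.37598868] [-0.1888498  -0.6128816   0.04622169] 11.288042869504652
```

arm_command(
  targets=[
    [0,0,-5,0],
    [0,0,-6,0],
    [0,0,-6,0],
    [0,0,-6,0],
    [0,0,-6,0],
    [0,0,-6,0],
    [0,0,-5,0],
    [0,0,-3,0],
    [0,0,0,0],
    [0,0,0,0],
  ],
)

```text
t: 14.57
ee_pos: [479.4, 283.3, 87.0]
orientation: [-1.033, 1.447, -1.449]
ft_force: [4.7, -5.3, 7.0]
width: 11.7
```

```bash
python3 - <<'E'
from look import *
look('w5',['tongue_tip','carrier_handle'])
print(pose()[2]['moment'])
E
```

```text
tongue_tip []
carrier_handle [([324.4, 309.2], 0.9, [478.5, 283.4])]
[479.6 283.2  86.9] xyaw -108.97 q [ 0.51  0.51  1.86 -0.    0.77  2.42] t 14.7167 f [ 4.  -5.8  7.3] 11.13644533280821
[-0.96776282 -1.00188849 -0.00380435]
```

View pics/w5.png

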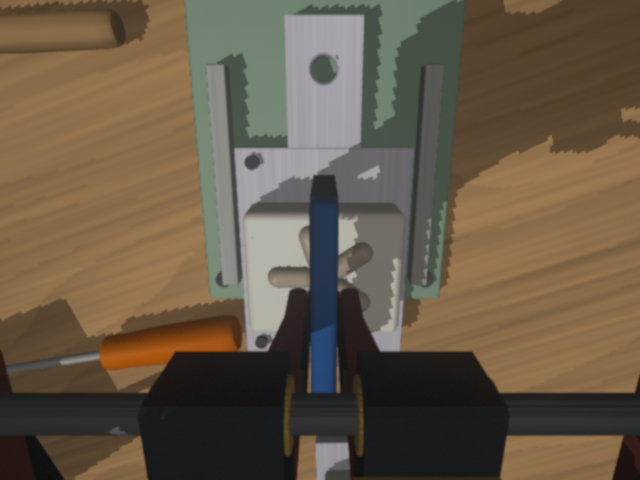

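The tongue is clear of the bridge: its tip is visible at about (325,15) and it has slid about 59 mm. Lift straight up.

arm_command(
  targets=[
    [0,-1,0,0],
    [0,-2,0,0],
    [0,-4,0,0],
    [0,-8,0,0],
    [0,-14,0,0],
    [0,-20,0,0],
    [0,-22,0,0],
    [0,-20,0,0],
    [0,-14,0,0],
    [0,-8,0,0],
    [0,-4,0,0],
    [0,0,0,0],
    [0,0,0,0],
  ],
)

```text
t: 15.8
ee_pos: [478.5, 283.1, 202.5]
orientation: [-1.035, 1.45, -1.449]
ft_force: [-0.3, 0.1, -5.9]
width: 11.6
```

```bash
python3 - <<'E'
from look import *
look('w6',['carrier_handle'],{'carrier_handle':203})
print(pose()[2]['moment'],pose()[1],rel([531.5,-242,203]))
cv2.imwrite('pics/s6.png',cv2.resize(get_image('side')[240:430,180:480],None,fx=2.5,fy=2.5))
E
```

```text
carrier_handle [([323.6, 310.0], 0.89, [477.0, 283.7]), ([357.9, 432.1], 0.8, [407.7, 289.3]), ([176.0, 282.1], 0.75, [511.1, 341.0])]
[478.3 283.  202. ] xyaw -109.01 q [0.51 0.34 1.79 0.   1.01 2.42] t 15.9 f [-0.4  0.1 -6. ] 11.264244034402449
[ 0.00895925 -0.0387994  -0.00238542] [[-0.32566468 -0.00201394  0.94548319]
 [-0.94548383 -0.00108928 -0.32566722]
 [ 0.00168577 -0.99999738 -0.00154941]] [479.07285637  -0.52428281 221.24523271]
```

View pics/s6.png

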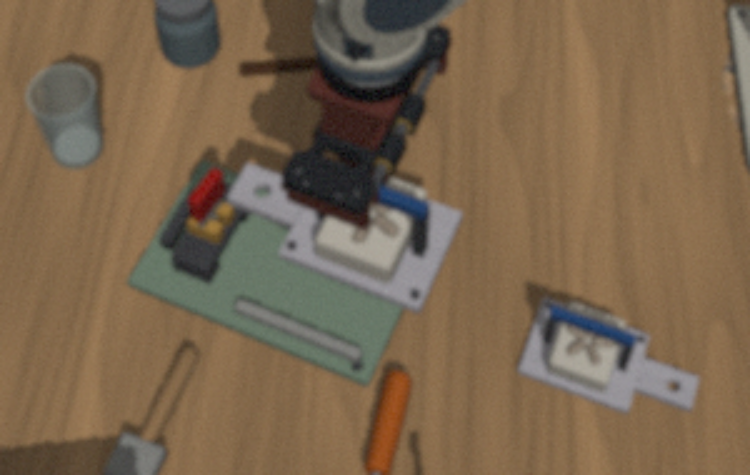

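The carrier is lifted and level, with the wrist moment near 0, and the plunger is still latched. Move to the bat.

arm_command(
  targets=[
    [7.5,0,3.5,0],
    [15,0,7,0],
    [22.5,0,10.4,0],
    [30,0,13.8,0],
    [30,0,13.8,0],
    [30,0,13.8,0],
    [30,0,13.8,0],
    [30,0,13.8,0],
    [30,0,13.8,0],
    [30,0,13.8,0],
    [30,0,13.8,0],
    [30,0,13.8,0],
    [30,0,13.8,0],
    [30,0,13.8,0],
    [30,0,13.8,0],
    [30,0,13.8,0],
    [22.5,0,10.4,0],
    [15,0,7,0],
    [7.5,0,3.5,0],
  ],
)

```text
t: 17.53
ee_pos: [531.6, -244.7, 202.7]
orientation: [-1.033, 1.451, -1.451]
ft_force: [0.3, 0.2, -5.2]
width: 11.5
```

arm_command(
  targets=[
    [0,0,0,0],
    [0,0,0,0],
    [0,20,0,0],
    [0,30,0,0],
    [0,20,0,0],
    [0,5,0,0],
    [0,0,0,0],
    [0,0,0,0],
  ],
)

```text
t: 18.2
ee_pos: [532.5, -241.7, 128.9]
orientation: [-1.034, 1.448, -1.449]
ft_force: [-0.5, 0.4, -3.8]
width: 11.2
```

```bash
python3 - <<'E'
from look import *
from bat import *
im=bat('wrist');cv2.imwrite('pics/w7.png',im)
look('w7b',['carrier_handle'],{'carrier_handle':130})
print(pose()[2]['moment'],rel([531.5,-242,100]))
E
```

```text
wrist 0.88 [ 551.9 -210.6   93.2] rms 29.7
carrier_handle []
[ 532.9 -242.7  129.7] xyaw -108.99 q [-0.45  0.48  1.78  0.    0.88  1.45] t 18.4 f [-0.3  0.5 -4.9] 11.192301184872967
[0.139738   0.04537718 0.0027162 ] [-0.20761466 29.71730399 -1.64219256]
```

View pics/w7.png

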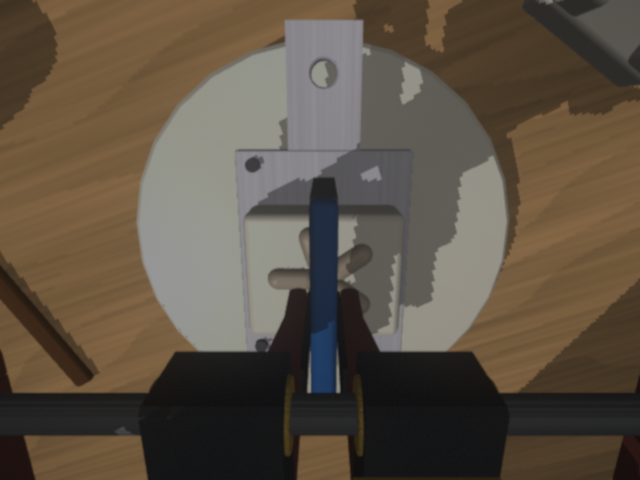

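The carrier is over the bat, whose edges are at (139,215) and (508,215). The plate's middle column is 323, which matches. I'll check the front-back offset too.

```bash
python3 - <<'E'
from h import *
from scipy.optimize import least_squares
cm=camera_model('wrist')
im=cv2.imread('pics/w7.png')
# radial search: strongest edge near the expected rim (top edge z=25)
def proj(P):
    r=rot(cm['orientation']);v=r.T@(np.array(P)-cm['position']);v=np.array([v[0],-v[1],-v[2]]);u=np.array(cm['mtx'])@v;return u[:2]/u[2]
hue=cv2.GaussianBlur(cv2.cvtColor(im,cv2.COLOR_BGR2HSV)[...,1].astype(np.float32),(3,3),0)
pts=[]
c0=np.array([531,-241.7])
for a in np.radians(np.arange(0,360,3)):
    rr=np.arange(118,142,.5);L=[proj([*(c0+q*np.array([np.cos(a),np.sin(a)])),25]) for q in rr]
    L=np.array(L)
    if L.min()<5 or L[:,0].max()>634 or L[:,1].max()>345: continue
    if (L[:,0].mean()>275)&(L[:,0].mean()<375): continue
    s=cv2.remap(hue,L[:,0:1].astype(np.float32),L[:,1:2].astype(np.float32),1)[:,0];g=np.gradient(s);i=np.argmax(g)
    if g[i]>3: pts.append(c0+rr[i]*np.array([np.cos(a),np.sin(a)]))
P=np.array(pts)
f=least_squares(lambda v:np.hypot(*(P-v[:2]).T)-v[2],[*c0,130],loss='soft_l1',f_scale=1)
g=least_squares(lambda v:np.hypot(*(P-v).T)-130,c0,loss='soft_l1',f_scale=1)
print(len(P),f.x.round(1),g.x.round(1),np.median(abs(g.fun)))
p,r,o=pose();print(p,rel([*g.x,99.6]))
E
```

```text
73 [ 533.2 -241.9  128.7] [ 531.8 -241.5] 0.7651499414103853
[ 532.91332025 -242.69780127  129.72160251] [-0.79708587 30.11758372 -1.4792039 ]
```

Centred within about 1 mm. Lower gently.

arm_command(
  targets=[
    [0,8,-0.5,0],
    [0,8,0,0],
    [0,5,0,0],
    [0,3,0,0],
    [0,1.5,0,0],
    [0,1,0,0],
    [0,1,0,0],
    [0,0.8,0,0],
    [0,0,0,0],
  ],
)

```text
t: 19.15
ee_pos: [531.5, -242.3, 99.9]
orientation: [-1.034, 1.449, -1.449]
ft_force: [0.1, -0.3, -5.1]
width: 11.2
```

arm_command(
  targets=[
    [0,0.7,0,0],
    [0,0.7,0,0],
    [0,0,0,0],
  ],
)

```text
t: 19.4
ee_pos: [531.6, -242.5, 99.4]
orientation: [-1.033, 1.449, -1.45]
ft_force: [-4.1, 0.7, 3.8]
width: 11.1
```

arm_command(
  targets=[
    [0,0,0,0],
    [0,0,0,0],
    [0,0,0,0],
    [0,0,0,0],
    [0,0,0,0],
  ],
  gripper=45,
)

```text
t: 19.82
ee_pos: [531.6, -242.4, 98.5]
orientation: [-1.033, 1.449, -1.449]
ft_force: [0.1, -0.2, 0.2]
width: 38.9
```

arm_command(
  targets=[
    [0,-5,0,0],
    [0,-15,0,0],
    [0,-25,0,0],
    [0,-30,0,0],
    [0,-30,0,0],
    [0,-30,0,0],
    [0,0,0,0],
    [0,0,0,0],
  ],
)

```text
t: 20.48
ee_pos: [532.5, -242.8, 235.7]
orientation: [-1.031, 1.445, -1.452]
ft_force: [0.3, 0.7, -0.9]
width: 39.3
```

```bash
python3 - <<'E'
from look import *
from col import *
look('w8',['carrier_handle','tongue_tip'],{'carrier_handle':101,'tongue_tip':30})
im=cv2.imread('pics/w8.png');cm=camera_model('wrist')
m=seg(im,'blue',(200,50,440,390));q=np.argwhere(m);print(q.min(0),q.max(0),rect(cm,m,109))
s=get_image('side');w=np.hstack([cv2.resize(im,(400,300)),cv2.resize(s,(400,300))]);
z=cv2.resize(s[280:400,220:420],(400,240));z2=cv2.resize(s[150:270,240:440],(400,240))
cv2.imwrite('pics/f.png',np.vstack([w,np.hstack([z,z2])]))
E
```

```text
carrier_handle [([322.3, 232.6], 0.81, [530.0, -240.7])]
tongue_tip [([321.3, 58.1], 0.76, [655.2, -282.8])]
[ 530.6 -241.9  232.2] xyaw -109.01 q [-0.45  0.35  1.71  0.    1.09  1.45] t 20.6333 f [-0.3 -0.  -0.3] 39.78936612362478
[169 316] [293 329] (array([ 530.2, -240.9]), array([ 9.3, 95.4]), 71.2, 'pca', 160.8, 'mean', array([ 532.9, -241.9], dtype=float32))
```

View pics/f.png

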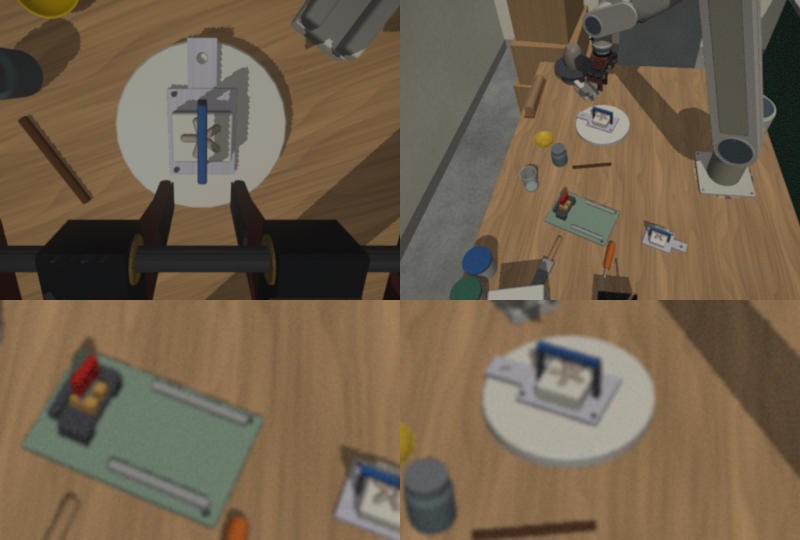

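The carrier sits flat and centred on the bat, with its handle at (530,−241) mm. The plunger stands latched, the gripper is clear, and the other things are in place.

```bash
python3 -c "
from workcell import close_job
print(close_job())"
```

```text
the job is handed in; nothing more can be done
None
```

The job is done and handed in at about 21 s of robot time, against the 61 s limit. No verdict was reported.

- **Plunger:** I lifted it about 14 mm and twisted it anticlockwise until the wrist moment rose at the stop. Then I let it down onto the collar and released it. A later measurement put the bar about 83° across the fixture axis. It was still standing up in the last side picture.
- **Carrier:** I slid it about 59 mm towards the front by the blue handle, lifted it level and set it down slowly on the bat. The wrist force went from −5 N to +4 N at contact.
- **Last checks:** The handle measured at (530, −241) mm. The bat's middle measured between (531, −242) and (533, −242) mm depending on the fit, so the carrier is within about 2 mm of the middle. It looks flat, the gripper is clear and reads about 0 N, and the other things look unmoved.
- **Disagreements:** Early fits of the bat from the top and side cameras put its middle about 8–12 mm off in y. The bat outline network's fit with the carrier over the bat was also unusable. I relied on the clean wrist-camera fit and a separate fit of the bat's rim, which agreed.

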